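# Stow the marker on the glaze carousel and hold the orange jar to the front

### The job

The labelling is done: pick up the marker pen, drop it end-down into the empty pen tube of the glaze carousel and let go of it. Then turn the carousel until the orange-banded jar on it stands squarely at the front, nearest the front edge of the worktop on the robot's side, and finish while still gripping the carousel, holding it still there so that I can unscrew the lid. Keep all three jars standing in their collars and leave the other things on the worktop where they are.

Things in the scene. Friction and masses are not known exactly. Their poses are not given: they have to be found in the camera images.
- foot_board: square dark foot board, 200 x 200 mm, 16 mm high, fixed to the worktop under the carousel. Origin: on the worktop (z = 0), on the carousel's turning axis. Its x axis always points straight away from the worktop's front edge (world x), y to the left. The front is the -x side: the orange jar must finish at about x = -95 mm, y = 0 in this frame.
- carousel: round plywood turning board, 276 mm across; top face 38 mm above the worktop. Turns freely both ways (friction 0.03 N m). Origin: on its vertical axis, 24 mm above the worktop; own -x points at the pen tube. Three wooden collars (81 mm outside, 72 mm inside, 12 mm high), centres 95 mm from the axis, 60 degrees either side of the tube and beyond the axis, hold the jars in any order.
- tube_mouth (a point): centre of the open top of the pen tube, an upright aluminium tube on the carousel, 28 mm inside and 33 mm outside diameter, centre 95 mm from the turning axis, mouth 113 mm above the worktop, 73 mm deep inside. Axes as the carousel's (z up). It starts on the front half of the carousel.
- cross_handle (a point): middle of the wooden cross-handle on the 14 mm steel column at the carousel's centre: a round bar 84 mm long, 22 mm thick, level along this frame's y axis, its axis 186 mm above the worktop, on the turning axis. Axes as the carousel's. It turns with the carousel; grip it from above across its thickness.
- orange_jar: glaze test jar with orange bands and orange lid, 67 mm diameter, 83 mm high, about 0.28 kg, loose in its collar on the carousel. Origin: centre of its underside, z up. This jar must come to the front.
- blue_jar: glaze test jar of the same size with blue bands and lid, loose in its collar. Origin: centre of its underside.
- cream_jar: glaze test jar of the same size with cream bands and lid, loose in its collar. Origin: centre of its underside.
- marker_pen: marker pen, white barrel, black cap, 135 mm long, 17 x 16 mm thick, about 20 g, first lying on the worktop right of the carousel. Origin: on its underside (8 mm below its centre line) at mid-length; y runs along the pen, z up as it lies. Either end may go down; in the tube its middle stands about 67 mm above the tube's floor.
- pale_mug: pale pottery mug, 70 x 98 x 90 mm, a bystander left of the carousel. Origin: centre of its underside.
- red_mug: reddish pottery mug, 70 x 98 x 90 mm, a bystander behind and right of the carousel. Origin: centre of its underside.
- bowl: small pale bowl, 100 mm across, 46 mm high, a bystander on the left. Origin: centre of its underside.
- rib: flat wooden throwing rib, 40 x 90 x 8 mm, a bystander on the right. Origin: centre of its underside.
Mind the look-alikes: they are no part of the job. Leave any green look-alike of the cream_jar alone.

How it is judged:
By the outcome, as a careful person would: the job done as asked, in the order asked, and still so for the second after the job is handed in, while the arm keeps its last pose, push and grip.
It also fails if it takes over 61 s, if anything falls off the work surface, if the arm or the gripper's body presses on something with over 40 N, if the wrist force passes 120 N, or if a joint passes its speed limit or range.

### The arm

A 6-joint arm with a two-finger parallel gripper is mounted at the origin on a cart in front of the work surface, level with it; the furniture and walls round the work are solid. World frame = base frame: x ahead of the robot, y to its left, z up, the work surface at z = 0. Lengths are in m, angles in rad, forces in N, time in s.
With the tool pointing down it reaches from about 0.375 to 0.975 m from the base axis. Payload 3.8 kg.
Tool frame: the origin (TCP) lies at the very end of the fingers, on their centre line; the grasp point (between the pads) lies 19 mm behind it (arm.grip_point_offset is the distance from the TCP to the grasp point, in m); z points along the fingers, y is the line along which they close (so a half turn about z gives the same grasp; the last joint's range is limited). The gripper opens to 85 mm and grips with 20 to 120 N. Pads are 22 mm wide; open, the fingers measure 114 mm over their backs; the gripper's body (76 mm by 85 mm) begins 54 mm behind the grasp point. The pads swing forward as they close: fully open they stand 13 mm farther back than shut.
Start: joints at [1.157, 0.264, 1.604, -0, 1.274, -0.037], TCP at [0.248, 0.628, 0.231] pointing down, gripper open.
Joint ranges: [-2.63, 2.63], [-0.94, 2.18], [0.31, 2.57], [-1.31, 4.45], [0, 2.66], [-2.55, 2.55]. Speed limits (rad/s): [2.57, 2.57, 3.14, 3.14, 3.14, 3.14].

### API

Orientations are given as [roll, pitch, yaw] about the fixed x, y, z axes, in that order (R = Rz(yaw) Ry(pitch) Rx(roll)).
In Python, from cell import arm gives the robot as it stands.
- The arm moves only by the shell command python3 -m creep 'ROWS' [FORCE]. ROWS is JSON, a list of rows, each a list of 5 numbers: the finger opening in cm, from 0 to 8.54, then the shift along the tool's x, y, z in cm, then the turn about the tool's z in rad. In form: [[hand, dx, dy, dz, yaw], ...]. A call has 1 to 5 rows; each row shifts and turns the commanded pose from where the row before left it, along the tool's axes as they then stand; what a row does not reach is not made up. A row lasts 1/10 s, in which the tool goes at most 50 mm and 8.59 degrees, less where a joint would pass 70% of its speed; a pose out of reach is approached as far as the arm can. A call with a gripper value outside its range is refused whole. The fingers move at their own pace and stop on an object; FORCE is the grip in N (left out, the last holds). Time passes only in rows, so rows that do not move let the fingers close. It gives the time, the measured TCP pose, the force, the opening and the grip force at its end, in the units of the state.
- arm.observe(): the state, without advancing time (a new reading comes with each control period).
- arm.get_image(name): name is "scene" or "top" or "wrist"; returns (picture, depth): 480x640x3 uint8, red, green, blue; 480x640 float32, m along the optical axis (not along the pixel's ray), 0 where there is no reading.
- arm.calibration(name): a dict with "fx", "fy", "cx", "cy" (pixels), "rvec" (rotation vector, rad) and "tvec" (3), from world to camera coordinates, as OpenCV has them. Camera axes: x right, y down, z forward; pixel columns grow to the right and rows downward; lengths in m; the calibration is good to about 2 mm. A picture is of the moment at which its call begins: read the wrist's pose just before it. calibration takes no time and is no camera call; for the wrist camera it gives the pose at the moment of the call.
- arm.job_done(): hands the job in; it is judged then, once.
The state is a dict: "time": time; "joints": joint angles; "qvel": joint speeds; "effort": joint torques, N m; "tool_pos": TCP position; "tool_rot": TCP orientation; "wrist_force": force on the tool from outside, world axes, zero at the start; "torque": the same for the moment, N m; "gripper_width": opening from 0.0 (shut) to 1.0 (fully open); "gripper_force": force on a finger pad.
Only numpy, scipy, OpenCV 4.12 (cv2) and the standard library are available. Lean on these libraries where they do the work, as an engineer would, in place of code of your own. Each camera call takes 0.05 s, during which the arm holds its last target. There are 200 camera calls.

## Working session

There is one attempt and no reset: what is moved stays moved. The work goes in short steps, Python scripts to look and compute and a shell command to move; the robot and the scene stay as the last step left them, time stands still between calls to the robot, and variables do not carry over. Pictures are saved under pics/ and viewed, at most 10 in all, crops included, and the job is handed in when it is done.

```bash
mkdir -p pics; ls
python3 - <<'E'
from cell import arm
import cv2,numpy as np
s=arm.observe();print(s)
for n in ("scene","top"):
    im,d=arm.get_image(n);np.savez(f"pics/{n}0.npz",im=im,d=d)
    cv2.imwrite(f"pics/{n}0.png",im[:,:,::-1]);c=arm.calibration(n);print(n,c)
E
```

```text
pics
{'time': 0.0, 'joints': array([ 1.15709544e+00,  2.64760078e-01,  1.60540956e+00, -2.19962894e-05,
        1.27369121e+00, -3.68927840e-02]), 'qvel': array([ 0.00027952, -0.00152565, -0.00206216, -0.00045833, -0.00156294,
       -0.00141024]), 'effort': array([ 5.98661227e-04, -5.15117598e+01, -3.67316401e+01,  7.81681297e-05,
        1.29019990e-02,  2.75185581e-07]), 'tool_pos': array([0.24807286, 0.62695892, 0.22993816]), 'tool_rot': array([-3.13932523e+00, -6.26574087e-05,  2.76479094e+00]), 'wrist_force': array([-0.11035906,  0.05275532, -0.73060182]), 'torque': array([-0.00684301,  0.0364835 , -0.00836647]), 'gripper_force': 0.0, 'gripper_width': 0.9973333506142538}
scene {'fx': 450.11188588630114, 'fy': 450.11188588630114, 'cx': 312.44526164909723, 'cy': 249.55016152326723, 'rvec': array([ 1.92632249, -1.01134868,  0.5684381 ]), 'tvec': array([-0.27816575,  0.34717076,  0.6881207 ])}
top {'fx': 466.8951016790067, 'fy': 466.8951016790067, 'cx': 317.86097159027616, 'cy': 240.0581434880382, 'rvec': array([ 2.18770449, -2.18756946,  0.11450475]), 'tvec': array([0.01987951, 0.53946781, 1.18680366])}
```

View pics/top0.png

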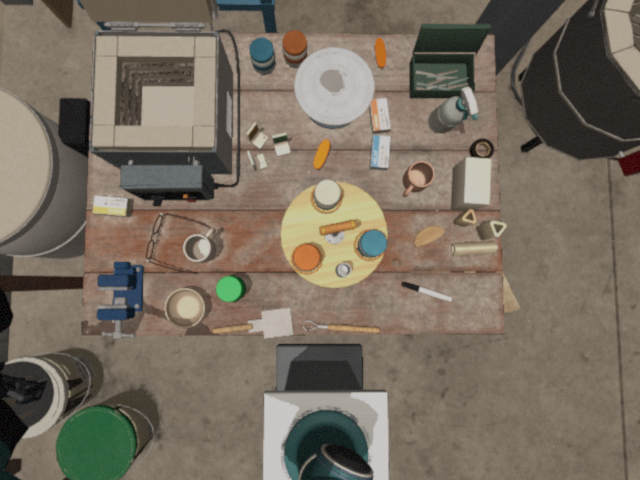

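View pics/scene0.png

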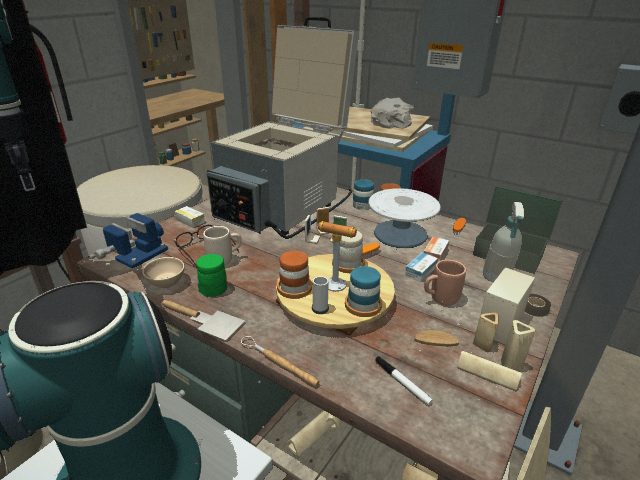

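Top view: the carousel is centred near (334,234), with the tube at (344,270) and jars at orange (306,258), blue (372,243) and cream (327,195). The pen runs from (403,285) to (451,299).
Orange candidates are the jar on the carousel at (306,258) and the one at the back at (295,46). Only the first stands on the carousel, so it is the one. The green jar at (230,289) is left alone, and the only marker is at (427,292).

```bash
cat > h.py <<'E'
import cv2,numpy as np
from cell import arm
def ray(n,uv,z,cal=None):
    c=cal or arm.calibration(n);R=cv2.Rodrigues(np.array(c["rvec"]))[0];C=-R.T@c["tvec"]
    uv=np.atleast_2d(uv);d=np.c_[(uv[:,0]-c["cx"])/c["fx"],(uv[:,1]-c["cy"])/c["fy"],np.ones(len(uv))]@R
    return C+d*((z-C[2])/d[:,2])[:,None]
def blob(m,u0,v0,r):
    k=np.zeros_like(m);cv2.circle(k,(u0,v0),r,255,-1);m=cv2.bitwise_and(m,k)
    n,l,st,ce=cv2.connectedComponentsWithStats(m)
    i=1+np.argmax(st[1:,4]);return ce[i],st[i,4],(l==i).astype(np.uint8)
E
python3 - <<'E'
from h import *
z=np.load("pics/top0.npz");im=z["im"];d=z["d"]
hsv=cv2.cvtColor(im,cv2.COLOR_RGB2HSV)
R=lambda a,b:cv2.inRange(hsv,a,b)
# lids at z=0.024+? jar underside at ~0.038 -> top .121
P={}
for n,(lo,hi,u,v,r) in dict(orange=((5,150,90),(16,255,255),306,258,20),blue=((90,90,50),(115,255,255),372,243,20),cream=((15,20,110),(35,120,255),327,195,17),handle=((8,150,90),(20,255,255),338,228,22)).items():
    c,a,m=blob(R(lo,hi),u,v,r);zz=.186 if n=="handle" else .121
    P[n]=ray("top",c,zz)[0];print(n,c,a,P[n].round(4))
    if n=="handle": print(cv2.minAreaRect(cv2.findNonZero(m)))
# disc
dm=R((15,60,110),(35,255,255));c,a,m=blob(dm,334,234,60)
h=cv2.convexHull(cv2.findNonZero(m));e=cv2.fitEllipse(h);print("disc",e,ray("top",e[0],.038))
# pen white
w=((hsv[...,2]>170)&(hsv[...,1]<60)).astype(np.uint8)*255
c,a,m=blob(w,435,294,22);print("pen white",c,a,ray("top",c,.012),cv2.minAreaRect(cv2.findNonZero(m)))
k=(hsv[...,2]<45).astype(np.uint8)*255
c2,a2,m2=blob(k,411,288,14);print("cap",c2,a2,ray("top",c2,.012))
pts=np.vstack([cv2.findNonZero(m)[:,0],cv2.findNonZero(m2)[:,0]]).astype(np.float32)
r=cv2.minAreaRect(pts);print(r);bp=cv2.boxPoints(r);print(ray("top",bp,.008).round(4),ray("top",r[0],.008))
o=cv2.resize(im[175:310,270:470],None,fx=4,fy=4,interpolation=cv2.INTER_CUBIC);cv2.imwrite("pics/crop.png",o[:,:,::-1])
E
```

```text
orange [306.48776224 256.35839161] 572 [0.4923 0.0489 0.121 ]
blue [373.18533605 242.61303462] 491 [ 0.5251 -0.11    0.121 ]
cream [327.27342747 194.042362  ] 779 [ 0.642  -0.0008  0.121 ]
handle [337.56903766 227.17991632] 239 [ 0.5547 -0.0211  0.186 ]
((337.6444091796875, 227.16424560546875), (7.902382850646973, 35.68817901611328), 77.73522186279297)
disc ((333.453857421875, 234.433837890625), (108.0654525756836, 108.3369140625), 39.3170166015625) [[ 0.55265953 -0.01974317  0.038     ]]
pen white [434.74534161 294.        ] 161 [[ 0.39984819 -0.28424833  0.012     ]] ((435.10003662109375, 294.20001220703125), (33.83636474609375, 4.743415832519531), 18.43494987487793)
cap [410.35849057 285.71698113] 53 [[ 0.42135637 -0.22093598  0.012     ]]
((427.0000305175781, 291.5), (50.91267013549805, 4.743415832519531), 18.434947967529297)
[[ 0.4214 -0.2002  0.008 ]
 [ 0.4331 -0.2043  0.008 ]
 [ 0.3911 -0.3301  0.008 ]
 [ 0.3795 -0.3259  0.008 ]] [[ 0.40623735 -0.2651537   0.008     ]]
```

View pics/crop.png

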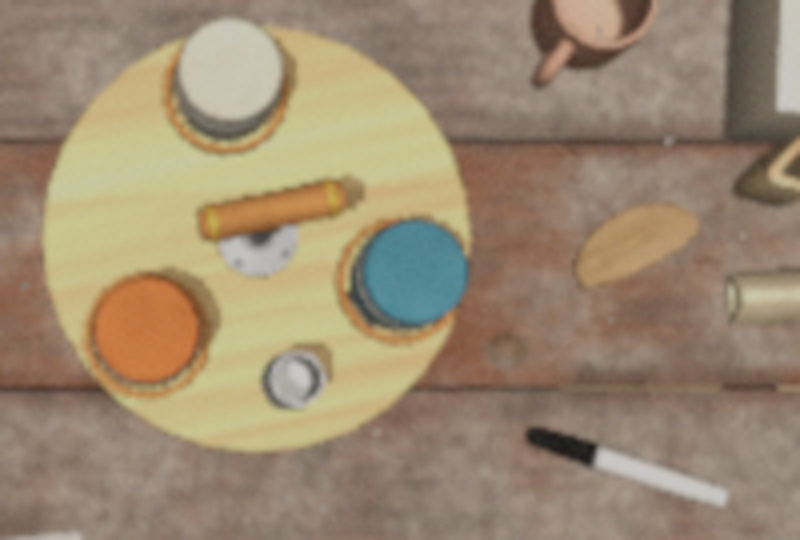

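The crop confirms the orange jar on the carousel at crop (147,328) and the marker at (530,435)–(725,498). The grip will be near the white end of the pen. I'm moving over there first.

```bash
cat >> h.py <<'E'
from scipy.spatial.transform import Rotation as Ro
def rel(p,yaw_deg=None,frm=None):
    """tool-axis shift (cm) and tool-z turn (rad) from the measured pose to world p / yaw"""
    s=arm.observe();R=Ro.from_euler("xyz",s["tool_rot"]).as_matrix();x=R[:,0]
    y=np.degrees(np.arctan2(x[1],x[0]))
    t=0 if yaw_deg is None else -np.radians((yaw_deg-y+180)%360-180)
    return (R.T@(np.array(p)-s["tool_pos"])*100).round(2),round(float(t),3),round(float(y),2)
E
M="[8.5,-2.79,-3.71,0,0]"
for i in 1 2; do python3 -m creep '[[8.5,-2.79,-3.71,0,0],[8.5,-2.79,-3.71,0,0],[8.5,-2.79,-3.71,0,0],[8.5,-2.79,-3.71,0,0],[8.5,-2.79,-3.71,0,0]]'; done
python3 -m creep '[[8.5,-2.79,-3.71,0,0],[8.5,-2.79,-3.71,0,0],[8.5,-2.79,-3.71,0,0],[8.5,-2.79,-3.71,0,0]]'
python3 -m creep '[[8.5,-1.23,-4.27,0,0],[8.5,-1.23,-4.27,0,0],[8.5,-1.23,-4.27,0,0],[8.5,-1.23,-4.27,0,0]]'
python3 -m creep '[[8.5,-1.23,-4.27,0,0],[8.5,-1.23,-4.27,0,0],[8.5,-1.23,-4.27,0,0]]'
python3 -m creep '[[8.5,0,0,0,0.14],[8.5,0,0,0,0.14],[8.5,0,0,0,0.14],[8.5,0,0,0,0.14],[8.5,0,0,0,0.14]]'
python3 -m creep '[[8.5,0,0,0,0.14],[8.5,0,0,0,0.14],[8.5,0,0,0,0.14],[8.5,0,0,0,0.14],[8.5,0,0,0,0.14]]'
python3 -m creep '[[8.5,0,0,0,0.11],[8.5,0,0,0,0],[8.5,0,0,0,0]]'
python3 - <<'E'
from h import *
s=arm.observe();print(s["tool_pos"],s["tool_rot"],s["joints"])
c=arm.calibration("wrist");im,d=arm.get_image("wrist");cv2.imwrite("pics/w1.png",im[:,:,::-1]);np.savez("pics/w1.npz",im=im,d=d)
hsv=cv2.cvtColor(im,cv2.COLOR_RGB2HSV)
w=((hsv[...,2]>170)&(hsv[...,1]<60)).astype(np.uint8)*255
k=(hsv[...,2]<45).astype(np.uint8)*255
for m in(w,k):
  n,l,st,ce=cv2.connectedComponentsWithStats(m)
  for i in range(1,n):
    if st[i,4]>300: print(st[i],ce[i],ray("wrist",ce[i],.008,c).round(4))
E
```

```text
time: 0.6
tool_pos: [0.3097, 0.4018, 0.2307]
tool_rot: [-3.141, -0.0, 2.765]
wrist_force: [1.4, -0.1, 0.2]
gripper_width: 0.998
gripper_force: 0.0
time: 1.1
tool_pos: [0.371, 0.1782, 0.231]
tool_rot: [-3.142, 0.0, 2.765]
wrist_force: [1.1, -0.5, 0.0]
gripper_width: 0.997
gripper_force: 0.0
time: 1.5
tool_pos: [0.4203, -0.0009, 0.2312]
tool_rot: [3.141, 0.0, 2.765]
wrist_force: [1.1, 0.8, -0.1]
gripper_width: 0.993
gripper_force: 0.0
time: 1.9
tool_pos: [0.4026, -0.1776, 0.231]
tool_rot: [3.141, -0.0, 2.765]
wrist_force: [0.6, 0.3, 0.1]
gripper_width: 0.996
gripper_force: 0.0
time: 2.2
tool_pos: [0.3897, -0.3103, 0.2309]
tool_rot: [3.141, -0.0, 2.764]
wrist_force: [0.5, 0.1, 0.3]
gripper_width: 0.997
gripper_force: 0.0
time: 2.7
tool_pos: [0.3901, -0.3085, 0.2307]
tool_rot: [-3.141, -0.001, 2.059]
wrist_force: [-0.1, -0.8, -0.4]
gripper_width: 0.997
gripper_force: 0.0
time: 3.2
tool_pos: [0.3902, -0.3084, 0.2308]
tool_rot: [-3.141, -0.0, 1.359]
wrist_force: [-0.1, 0.2, -0.1]
gripper_width: 0.995
gripper_force: 0.0
time: 3.5
tool_pos: [0.3903, -0.3085, 0.231]
tool_rot: [-3.141, -0.0, 1
[... 862 characters left out ...]
.84308511 204.6462766 ] [[ 0.5237 -0.3533  0.008 ]]
[ 543  222   60   40 1004] [568.42828685 242.03386454] [[ 0.6515 -0.4399  0.008 ]]
[445 226  24  61 657] [456.33028919 262.04109589] [[ 0.5267 -0.4254  0.008 ]]
[299 245  67  32 797] [332.99498118 259.05897114] [[ 0.3925 -0.3781  0.008 ]]
[ 254  253  128   81 4021] [307.98532703 295.06988311] [[ 0.3507 -0.4134  0.008 ]]
[512 262  46  41 818] [537.96210269 282.9804401 ] [[ 0.6135 -0.4814  0.008 ]]
[   0  306  106  146 5518] [ 41.08898152 368.57285248] [[-0.0114 -0.4087  0.008 ]]
[118 446  28  31 305] [129.01639344 459.22295082] [[ 0.0218 -0.5867  0.008 ]]
[    0   307   640   173 40454] [323.06167499 429.4914718 ] [[ 0.3055 -0.6192  0.008 ]]
```

View pics/w1.png

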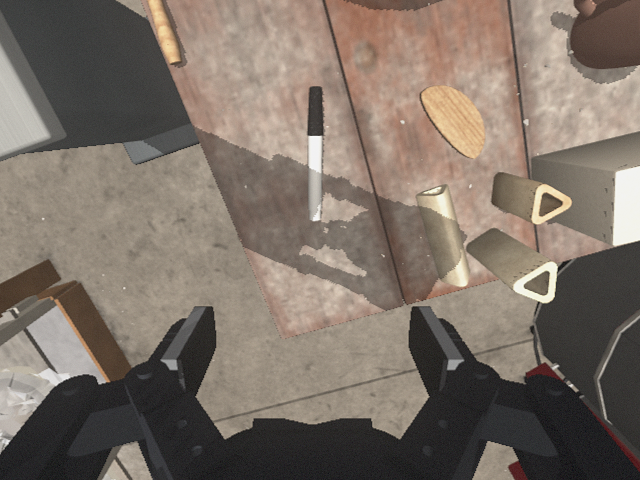

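The wrist view shows the pen from its cap tip at (316,87) to its white end at (315,220), almost along the tool's x axis. The worktop corner is close behind the white end.

Run:
```python
from h import *
p=ray("wrist",[[316,87],[316,135],[315.5,221],[283,336],[405,302]],.008);print(p.round(4))
a,b=p[0,:2],p[2,:2];print("len",np.linalg.norm(a-b),"ang",np.degrees(np.arctan2(*(a-b)[::-1])),"mid",(a+b)/2)
u=(a-b)/np.linalg.norm(a-b);mid=(a+b)/2
for off in(.055,.05):
  g=mid-u*off;print(off,g,rel([*g,.004],np.degrees(np.arctan2(u[1],u[0]))))
c=ray("top",[[343.7,269.5]],.113);print("tube top",c)
```

```text
[[ 0.4291 -0.1993  0.008 ]
 [ 0.4154 -0.2421  0.008 ]
 [ 0.3872 -0.3288  0.008 ]
 [ 0.3033 -0.4583  0.008 ]
 [ 0.4588 -0.4582  0.008 ]]
len 0.13608248238500717 ang 72.0744632729368 mid [ 0.40816507 -0.26402821]
0.055 [ 0.39123713 -0.31635836] (array([-0.72,  0.34, 22.7 ]), -0.001, 72.02)
0.05 [ 0.39277603 -0.31160108] (array([-0.22,  0.34, 22.7 ]), -0.001, 72.02)
tube top [[ 0.46135583 -0.03988558  0.113     ]]
```

```bash
python3 -m creep '[[5,-0.72,0.34,4.5,0],[5,0,0,4.5,0],[5,0,0,4.5,0],[5,0,0,4.5,0],[5,0,0,3,0]]' 20 | head -2
python3 -m creep '[[5,0,0,1.7,0],[5,0,0,0,0],[1.0,0,0,0,0],[1.0,0,0,0,0],[1.0,0,0,0,0]]'
python3 -m creep '[[1.0,0,0,0,0],[1.0,0,0,0,0],[1.0,0,0,0,0],[1.0,0,0,0,0]]'
python3 -m creep '[[1.0,0,0,-3,0],[1.0,0,0,-3,0],[1.0,0,0,-3,0],[1.0,0,0,-3,0],[1.0,0,0,0,0]]'
python3 - <<'E'
from h import *
im,d=arm.get_image("wrist");cv2.imwrite("pics/w2.png",im[:,:,::-1])
E
```

```text
time: 4.05
tool_pos: [0.3898, -0.3151, 0.0181]
time: 4.55
tool_pos: [0.3928, -0.3177, 0.0061]
tool_rot: [3.138, 0.001, 1.255]
wrist_force: [0.3, 0.0, 0.9]
gripper_width: 0.145
gripper_force: 20.8
time: 4.95
tool_pos: [0.3929, -0.3177, 0.006]
tool_rot: [3.138, 0.001, 1.255]
wrist_force: [-0.3, -0.1, 7.7]
gripper_width: 0.142
gripper_force: 21.3
time: 5.45
tool_pos: [0.3944, -0.3191, 0.1295]
tool_rot: [3.133, 0.004, 1.255]
wrist_force: [0.2, -0.1, -0.0]
gripper_width: 0.142
gripper_force: 20.6
```

View pics/w2.png

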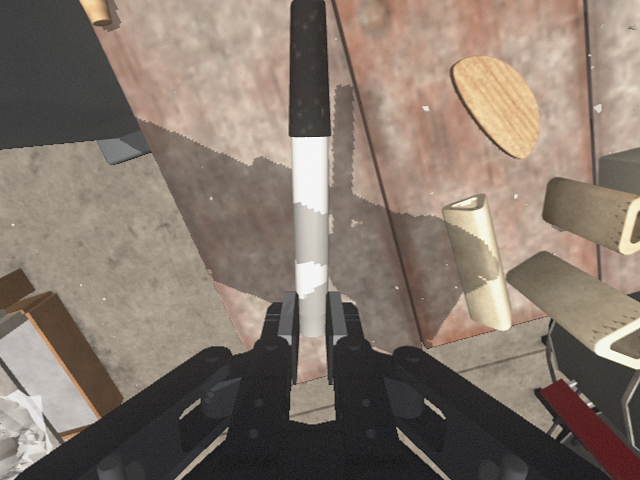

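The pen is held at its white end and still sticks out level; it does not droop. I'll lower it near the worktop and see whether a lighter grip lets it swing.

```bash
cat >> h.py <<'E'
def droop():
    """pen axis from wrist depth: white/black pixels along the column through the pen"""
    c=arm.calibration("wrist");im,d=arm.get_image("wrist")
    R=cv2.Rodrigues(np.array(c["rvec"]))[0]
    v,u=np.mgrid[0:480,0:640];P=np.stack([(u-c["cx"])/c["fx"]*d,(v-c["cy"])/c["fy"]*d,d],-1)
    W=(P-np.array(c["tvec"]))@R
    s=arm.observe();T=Ro.from_euler("xyz",s["tool_rot"]).as_matrix();L=(W-s["tool_pos"])@T*1000
    m=(d>0)&(abs(L[...,1])<7)&(L[...,0]>14)&(L[...,0]<135)&(W[...,2]>.018)&(L[...,2]>-60)&(L[...,2]<160)
    return im,L[m],W[m],m
E
python3 -m creep '[[1.0,0,0,3,0],[1.0,0,0,3,0],[1.0,0,0,0,0]]' | sed -n 2p
for i in 1; do python3 -m creep '[[1.15,0,0,0,0],[1.15,0,0,0,0]]'|tail -2;python3 -m creep '[[1.2,0,0,0,0],[1.2,0,0,0,0]]'|tail -2;  python3 -m creep '[[1.22,0,0,0,0],[1.22,0,0,0,0]]'|tail -2; done
python3 - <<'E'
from h import *
im,L,W,m=droop();print(len(L))
for a in range(14,135,15):
    k=(L[:,0]>=a)&(L[:,0]<a+15)
    if k.sum()>5: print(a,k.sum(),np.median(L[k,2]).round(1))
E
```

```text
tool_pos: [0.3874, -0.3128, 0.0589]
gripper_width: 0.142
gripper_force: 20.6
gripper_width: 0.139
gripper_force: 19.9
gripper_width: 0.143
gripper_force: 16.2
9313
14 944 -7.8
29 1050 -7.8
44 1125 -7.9
59 1252 -7.8
74 1418 -8.1
89 1527 -7.7
104 1574 -7.0
119 423 -6.5
```

```bash
cat >> h.py <<'E'
def prof():
    im,L,W,m=droop();out=[]
    for a in range(14,135,20):
        k=(L[:,0]>=a)&(L[:,0]<a+20)
        if k.sum()>5: out.append((a,int(k.sum()),round(float(np.median(L[k,2])),1)))
    print(out)
E
python3 -m creep '[[1.24,0,0,0,0],[1.24,0,0,0,0]]'|tail -2; python3 -c 'from h import *;prof()'
python3 -m creep '[[1.26,0,0,0,0],[1.26,0,0,0,0]]'|tail -2; python3 -c 'from h import *;prof()'
python3 -m creep '[[1.28,0,0,0,0],[1.28,0,0,0,0]]'|tail -2; python3 -c 'from h import *;prof()'
```

```text
gripper_width: 0.145
gripper_force: 12.8
[(14, 1277, -7.7), (34, 1447, -7.7), (54, 1631, -7.7), (74, 1903, -7.9), (94, 2028, -7.2), (114, 942, -6.5)]
gripper_width: 0.15
gripper_force: 9.5
[(14, 1282, -7.7), (34, 1446, -7.7), (54, 1622, -7.7), (74, 1901, -7.9), (94, 2003, -7.2), (114, 944, -6.5)]
gripper_width: 0.148
gripper_force: 6.6
[(14, 1275, -7.7), (34, 1450, -7.6), (54, 1626, -7.7), (74, 1894, -7.9), (94, 1975, -7.2), (114, 932, -6.4)]
```

```bash
python3 -m creep '[[1.295,0,0,0,0],[1.295,0,0,0,0]]'|tail -2; python3 -c 'from h import *;prof()'
python3 -m creep '[[1.305,0,0,0,0],[1.305,0,0,0,0]]'|tail -2; python3 -c 'from h import *;prof()'
python3 -m creep '[[1.31,0,0,0,0],[1.31,0,0,0,0]]'|tail -2; python3 -c 'from h import *;prof()'
```

```text
gripper_width: 0.151
gripper_force: 4.6
[(14, 1284, -7.6), (34, 1434, -7.6), (54, 1616, -7.6), (74, 1851, -7.9), (94, 1959, -7.1), (114, 917, -6.4)]
gripper_width: 0.152
gripper_force: 3.4
[(14, 1281, -7.6), (34, 1440, -7.6), (54, 1607, -7.5), (74, 1848, -7.8), (94, 1947, -7.0), (114, 906, -6.3)]
gripper_width: 0.151
gripper_force: 2.9
[(14, 1281, -7.6), (34, 1449, -7.6), (54, 1605, -7.5), (74, 1852, -7.8), (94, 1942, -7.0), (114, 907, -6.3)]
```

```bash
for i in 1; do python3 -m creep '[[1.315,0,0,0,0],[1.315,0,0,0,0]]'|tail -1; python3 -c 'from h import *;prof()'
python3 -m creep '[[1.32,0,0,0,0],[1.32,0,0,0,0]]'|tail -1; python3 -c 'from h import *;prof()'
python3 -m creep '[[1.323,0,0,0,0],[1.323,0,0,0,0]]'|tail -1; python3 -c 'from h import *;prof()'; done
```

```text
gripper_force: 1.3
[(14, 1475, 1.8), (34, 1345, 13.6), (54, 1254, 25.3), (74, 1127, 36.7), (94, 229, 44.4)]
gripper_force: 1.0
[(14, 1471, 2.0), (34, 1344, 13.5), (54, 1255, 25.1), (74, 1127, 36.7), (94, 235, 44.5)]
gripper_force: 0.8
[(14, 1476, 1.8), (34, 1344, 13.7), (54, 1245, 25.2), (74, 1128, 36.6), (94, 226, 44.5)]
```

It swings. Now I'll lift gently so it hangs down.

```bash
python3 -m creep '[[1.315,0,0,-0.4,0],[1.315,0,0,-0.6,0],[1.315,0,0,-0.6,0],[1.315,0,0,-0.6,0],[1.315,0,0,-0.4,0]]'|tail -1; python3 -c 'from h import *;prof()'
python3 -m creep '[[1.315,0,0,-0.6,0],[1.315,0,0,-0.8,0],[1.315,0,0,-0.8,0],[1.315,0,0,-0.6,0],[1.315,0,0,0,0]]'|tail -1; python3 -c 'from h import *;prof()'
python3 -m creep '[[1.315,0,0,-0.6,0],[1.315,0,0,-0.8,0],[1.315,0,0,-0.8,0],[1.315,0,0,-0.6,0],[1.315,0,0,0,0]]'
python3 - <<'E'
from h import *
im,L,W,m=droop();cv2.imwrite("pics/w3.png",im[:,:,::-1]);prof()
E
```

```text
gripper_force: 1.1
[(14, 1576, 8.5), (34, 1185, 31.1), (54, 954, 52.9), (74, 245, 69.3)]
gripper_force: 0.9
[(14, 96, -1.4)]
time: 10.3
tool_pos: [0.3923, -0.3173, 0.1478]
tool_rot: [3.139, 0.001, 1.255]
wrist_force: [0.0, -0.1, 0.0]
gripper_width: 0.161
gripper_force: 0.9
[(14, 578, 39.5)]
```

View pics/w3.png

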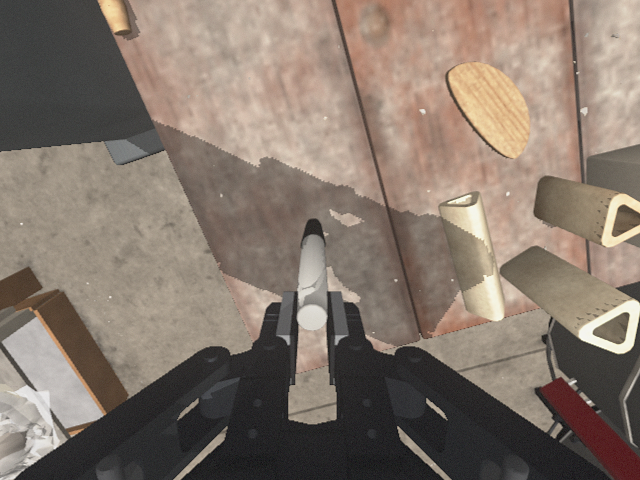

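The pen now hangs nearly upright, with its white end up at (312,318) and the cap tip down at (314,225). I'll firm the grip and measure the tilt.

```bash
python3 -m creep '[[1.25,0,0,0,0],[1.2,0,0,0,0],[1.1,0,0,0,0],[1.0,0,0,0,0]]'|tail -2
cat >> h.py <<'E'
def pentilt():
    c=arm.calibration("wrist");im,d=arm.get_image("wrist")
    R=cv2.Rodrigues(np.array(c["rvec"]))[0]
    v,u=np.mgrid[0:480,0:640];P=np.stack([(u-c["cx"])/c["fx"]*d,(v-c["cy"])/c["fy"]*d,d],-1)
    W=(P-np.array(c["tvec"]))@R;s=arm.observe();T=Ro.from_euler("xyz",s["tool_rot"]).as_matrix();L=(W-s["tool_pos"])@T*1000
    m=(d>0)&(abs(L[...,1])<12)&(abs(L[...,0])<50)&(W[...,2]>.006)
    for a in range(-50,135,12):
        k=m&(L[...,2]>=a)&(L[...,2]<a+12)
        if k.sum()>8: q=L[k];print(a,k.sum(),"x %.1f..%.1f  y %.1f..%.1f"%(*np.percentile(q[:,0],[3,97]),*np.percentile(q[:,1],[3,97])))
    return im,L
E
python3 - <<'E'
from h import *
im,L=pentilt()
for u,v in((312,310),(312,325),(313,280),(313,250),(314,232)):print(u,v,L[v,u].round(1))
E
```

```text
gripper_width: 0.142
gripper_force: 20.7
-50 919 x -7.8..13.6  y -11.6..11.6
-38 1209 x -9.4..12.0  y -11.2..11.0
-26 1299 x -2.9..13.0  y -11.0..10.6
-14 805 x -5.4..14.4  y -11.0..10.9
-2 332 x 9.6..14.6  y -7.7..6.2
10 275 x 9.0..14.7  y -7.5..6.1
22 227 x 8.9..14.7  y -7.5..6.2
34 192 x 8.9..14.7  y -7.4..6.3
46 153 x 9.2..14.7  y -7.3..6.3
58 139 x 9.5..14.8  y -7.5..6.3
70 143 x 7.2..15.2  y -8.4..7.3
82 77 x 9.0..14.7  y -6.8..6.5
94 65 x 8.8..14.2  y -6.6..5.9
106 41 x 9.4..13.8  y -5.3..5.5
312 310 [ 11.3  -0.7 -18.9]
312 325 [  3.8  -0.7 -18.2]
313 280 [14.3 -0.2  2.9]
313 250 [14.5 -0.1 41.7]
314 232 [15.2  0.7 73.1]
```

```bash
python3 -m creep '[[1.0,0,0,-2,0],[1.0,0,0,-3,0],[1.0,0,0,-3,0],[1.0,0,0,-3,0],[1.0,0,0,-1,0]]'|sed -n 2p
python3 - <<'E'
from h import *
T=Ro.from_euler("xyz",arm.observe()["tool_rot"]).as_matrix()
print(rel(np.array([.461,-.040,.262])-T@[.0067,-.0006,0]))
E
```

```text
tool_pos: [0.393, -0.3178, 0.2701]
(array([27.85, -2.11,  0.73]), 0.0, 71.9)
```

```bash
python3 -m creep '[[1.0,2,-0.2,0,0],[1.0,4,-0.3,0,0],[1.0,4,-0.3,0,0],[1.0,4,-0.3,0,0],[1.0,4,-0.3,0,0]]'|sed -n 2p
python3 -m creep '[[1.0,4,-0.3,0,0],[1.0,3,-0.2,0.3,0],[1.0,2,-0.2,0.4,0],[1.0,0.85,0,0,0],[1.0,0,0,0,0]]'|sed -n 2p
python3 - <<'E'
from h import *
c=arm.calibration("wrist");im,L=pentilt()
cv2.imwrite("pics/w4.png",im[:,:,::-1]);np.savez("pics/w4.npz",im=im,L=L)
T=Ro.from_euler("xyz",arm.observe()["tool_rot"]).as_matrix()
print(rel(np.array([.461,-.040,.262])-T@[.0067,-.0006,0]))
E
```

```text
tool_pos: [0.4338, -0.1396, 0.2651]
tool_pos: [0.4579, -0.0446, 0.2584]
-50 934 x -7.0..14.4  y -11.5..11.5
-38 1196 x -8.5..12.7  y -11.2..10.7
-26 1270 x -1.8..13.9  y -11.0..10.5
-14 804 x -4.7..15.1  y -11.1..10.7
-2 338 x 10.5..15.4  y -8.1..5.7
10 275 x 9.7..15.4  y -7.8..5.9
22 230 x 9.8..15.5  y -7.8..6.1
34 189 x 9.6..15.5  y -7.6..6.1
46 160 x 9.9..15.4  y -7.6..5.9
58 142 x 10.1..15.5  y -7.4..6.1
70 139 x 8.0..16.0  y -8.3..7.0
82 81 x 10.1..15.5  y -7.0..6.2
94 62 x 9.6..15.0  y -6.9..5.7
106 41 x 10.3..14.6  y -5.4..5.0
(array([-0.05,  0.19, -0.33]), 0.0, 71.95)
```

View pics/w4.png

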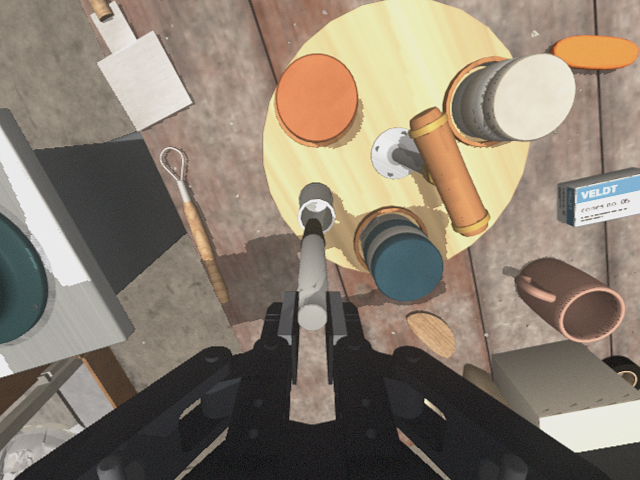

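The pen is over the carousel, with the cap tip at (314,225) and the tube mouth around (317,212). I'll get the rim from depth relative to the pen.

Run:
```python
from h import *
z=np.load("pics/w4.npz");L=z["L"];s=arm.observe()
zt=(s["tool_pos"][2]-.113)*1000;print("mouth Lz",zt)
v,u=np.mgrid[0:480,0:640]
m=(abs(L[...,2]-zt)<5)&(abs(u-317)<25)&(abs(v-208)<35)
q=L[m];print(m.sum(),u[m].min(),u[m].max(),v[m].min(),v[m].max(),q.min(0),q.max(0))
(cx,cy),r=cv2.minEnclosingCircle(q[:,:2].astype(np.float32));print(cx,cy,r)
print(ray("wrist",[[317,212]],.113), ((ray("wrist",[[317,212]],.113)-s["tool_pos"])@Ro.from_euler("xyz",s["tool_rot"]).as_matrix()*1000).round(1))
```

```text
mouth Lz 145.70752773228375
286 297 334 198 232 [ -7.50765895 -14.0125106  144.72277234] [ 22.7350147   18.26874    150.69866103]
6.756311893463135 2.177788496017456 16.332284927368164
[[ 0.46438552 -0.03721057  0.113     ]] [[ 10.    3.8 145.7]]
```

```bash
python3 -m creep '[[1.0,-0.05,0.28,0,0],[1.0,0,0,0,0],[1.0,0,0,1.5,0],[1.0,0,0,1.5,0],[1.0,0,0,1.5,0]]'|sed -n '2p;4p'
python3 -m creep '[[1.0,0,0,1.0,0],[1.0,0,0,1.0,0],[1.0,0,0,0,0]]'|sed -n '2p;4p'
python3 - <<'E'
from h import *
im,L=pentilt();cv2.imwrite("pics/w5.png",im[:,:,::-1])
E
```

```text
tool_pos: [0.4599, -0.0469, 0.2123]
wrist_force: [0.3, 0.3, -0.8]
tool_pos: [0.4593, -0.0464, 0.1921]
wrist_force: [0.7, -0.3, -1.3]
-50 991 x -7.9..13.6  y -11.6..11.6
-38 1147 x -9.6..11.9  y -11.2..10.6
-26 1266 x -3.1..12.8  y -11.1..10.2
-14 812 x -5.3..14.1  y -11.2..10.5
-2 354 x 9.4..14.5  y -8.6..5.9
10 279 x 8.7..14.6  y -8.3..5.5
22 235 x 8.8..14.6  y -8.2..5.4
34 191 x 8.8..14.5  y -8.2..5.6
46 161 x 9.3..14.6  y -8.1..5.4
58 140 x 9.0..14.6  y -8.3..5.6
70 305 x -4.9..22.1  y -11.2..11.1
82 332 x -4.3..22.8  y -11.3..11.5
94 241 x -4.1..22.8  y -11.4..11.4
106 164 x -3.9..23.0  y -11.6..11.6
118 146 x -4.0..22.9  y -11.4..11.4
130 130 x -4.4..23.0  y -11.5..11.6
```

It is inside the tube with no contact force. Lowering on and letting go.

```bash
python3 -m creep '[[1.0,0,0,1.0,0],[1.0,0,0,1.0,0],[1.0,0,0,1.0,0],[1.0,0,0,0.2,0],[1.0,0,0,0,0]]'|sed -n '2p;4p'
python3 -m creep '[[1.4,0,0,0,0],[2,0,0,0,0],[3,0,0,0,0],[4,0,0,0,0],[4,0,0,0,0]]'|sed -n '2p;4,6p'
python3 -m creep '[[4,0,0,-2,0],[4,0,0,-4,0],[4,0,0,-4,0],[4,0,0,-2,0],[4,0,0,0,0]]'|sed -n '2p;4,6p'
python3 - <<'E'
from h import *
im,d=arm.get_image("wrist");im2,_=arm.get_image("scene")
cv2.imwrite("pics/w6.png",np.hstack([cv2.resize(im,(400,300)),cv2.resize(im2[180:400,200:493],(400,300))])[:,:,::-1])
E
```

```text
tool_pos: [0.46, -0.0466, 0.1615]
wrist_force: [-0.3, 0.0, -0.4]
tool_pos: [0.4608, -0.0467, 0.1625]
wrist_force: [-0.1, -0.4, -0.4]
gripper_width: 0.466
gripper_force: 0.0
tool_pos: [0.463, -0.047, 0.2867]
wrist_force: [0.2, -0.1, -0.3]
gripper_width: 0.467
gripper_force: 0.0
```

View pics/w6.png

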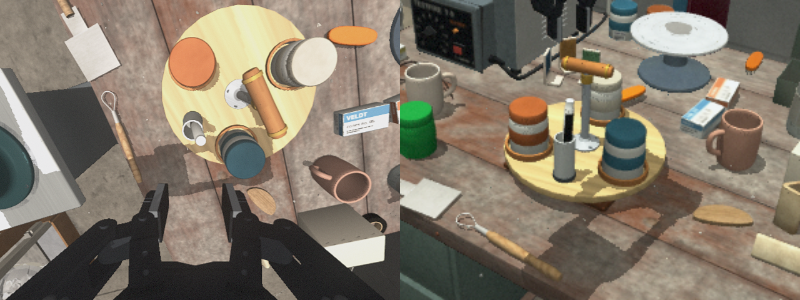

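The pen stands in the tube with all three jars in their collars, and the wrist view agrees. Next is the handle; I'll measure it from wrist depth.

```bash
cat >> h.py <<'E'
def world(n):
    c=arm.calibration(n);im,d=arm.get_image(n);R=cv2.Rodrigues(np.array(c["rvec"]))[0]
    v,u=np.mgrid[0:480,0:640];P=np.stack([(u-c["cx"])/c["fx"]*d,(v-c["cy"])/c["fy"]*d,d],-1)
    return im,d,(P-np.array(c["tvec"]))@R
E
python3 - <<'E'
from h import *
im,d,W=world("wrist")
m=(d>0)&(W[...,2]>.183)&(W[...,2]<.203)&(np.hypot(W[...,0]-.5535,W[...,1]+.0205)<.055)
q=W[m];r=cv2.minAreaRect((q[:,:2]*1000).astype(np.float32));print(m.sum(),r,cv2.boxPoints(r).round(1).tolist())
c=np.array(r[0])/1000
print(rel([.5535,-.0205,.260],102.2),rel([*c,.26]))
E
```

```text
3963 ((554.7753295898438, -19.964862823486328), (23.949508666992188, 83.84259796142578), 12.209114074707031) [[534.2000122070312, 18.5], [551.9000244140625, -63.5], [575.2999877929688, -58.400001525878906], [557.5999755859375, 23.5]]
(array([5.38, 8.09, 2.09]), -0.529, 71.89) (array([5.47, 8.19, 2.09]), 0.0, 71.89)
```

```bash
python3 -m creep '[[5,1.36,2.04,0,0],[5,1.36,2.04,0,0],[5,1.36,2.04,0,0],[5,1.37,2.05,0,0],[5,0,0,0,0]]'|sed -n 2p
python3 -m creep '[[5,0,0,0,-0.13],[5,0,0,0,-0.13],[5,0,0,0,-0.13],[5,0,0,0,-0.14],[5,0,0,0,0]]'|sed -n 2,3p
python3 -m creep '[[5,0,0,1.5,0],[5,0,0,1.5,0],[5,0,0,0,0]]'|sed -n 2,3p
python3 - <<'E'
from h import *
print(rel([.5545,-.0201,.168],102.2))
E
```

```text
tool_pos: [0.5561, -0.0195, 0.2792]
tool_pos: [0.5536, -0.0203, 0.2803]
tool_rot: [-3.138, -0.001, 1.785]
tool_pos: [0.5526, -0.0201, 0.2478]
tool_rot: [-3.135, -0.002, 1.783]
(array([-0.06,  0.24,  7.98]), -0.0, 102.18)
```

```bash
python3 -m creep '[[5,0,0.1,2.5,0],[5,0,0,2.5,0],[5,0,0,2,0],[5,0,0,0.8,0],[5,0,0,0,0]]'|sed -n 2,4p
python3 -m creep '[[3,0,0,0,0],[2.6,0,0,0,0],[2.3,0,0,0,0],[1.8,0,0,0,0],[1.5,0,0,0,0]]' 40|sed -n 2,6p
python3 -m creep '[[1.5,0,0,0,0],[1.5,0,0,0,0]]'|sed -n 2,6p
```

```text
tool_pos: [0.5549, -0.0199, 0.1725]
tool_rot: [-3.138, -0.001, 1.784]
wrist_force: [-0.8, -1.0, 0.1]
tool_pos: [0.5553, -0.0205, 0.1757]
tool_rot: [-3.14, 0.001, 1.785]
wrist_force: [-6.8, -1.0, 5.3]
gripper_width: 0.24
gripper_force: 39.0
tool_pos: [0.5553, -0.0205, 0.1757]
tool_rot: [-3.14, 0.0, 1.785]
wrist_force: [-5.8, -1.3, 6.3]
gripper_width: 0.239
gripper_force: 39.0
```

```bash
python3 -m creep '[[1.5,0,0,0,-0.03],[1.5,0,0,0,-0.06],[1.5,0,0,0,-0.07],[1.5,0,0,0,-0.07],[1.5,0,0,0,-0.07]]'|sed -n '3,4p;6p'
python3 -m creep '[[1.5,0,0,0,-0.07],[1.5,0,0,0,-0.07],[1.5,0,0,0,-0.07],[1.5,0,0,0,-0.07],[1.5,0,0,0,-0.07]]'|sed -n '3,4p;6p'
python3 -m creep '[[1.5,0,0,0,-0.07],[1.5,0,0,0,-0.06],[1.5,0,0,0,-0.05],[1.5,0,0,0,0],[1.5,0,0,0,0]]'|sed -n '2,6p'
python3 - <<'E'
from h import *
print(rel([.5545,-.0201,.17],150))
im,d=arm.get_image("top");hsv=cv2.cvtColor(im,cv2.COLOR_RGB2HSV)
c,a,m=blob(cv2.inRange(hsv,(5,150,90),(16,255,255)),338,272,22);print(c,a,ray("top",c,.121))
i2,_=arm.get_image("scene")
cv2.imwrite("pics/t7.png",np.hstack([cv2.resize(im[180:330,230:430],(400,300)),cv2.resize(i2[180:400,200:493],(400,300))])[:,:,::-1])
E
```

```text
tool_rot: [-3.14, -0.0, 2.088]
wrist_force: [-6.6, -2.0, 5.9]
gripper_force: 39.1
tool_rot: [-3.139, -0.001, 2.438]
wrist_force: [-6.5, -2.2, 5.8]
gripper_force: 39.1
tool_pos: [0.5549, -0.0208, 0.1757]
tool_rot: [-3.139, -0.001, 2.615]
wrist_force: [-8.1, -2.3, 7.4]
gripper_width: 0.241
gripper_force: 39.1
(array([0.07, 0.04, 0.57]), -0.003, 149.82)
[336.12920354 269.81415929] 565 [[ 0.46044647 -0.021328    0.121     ]]
```

View pics/t7.png

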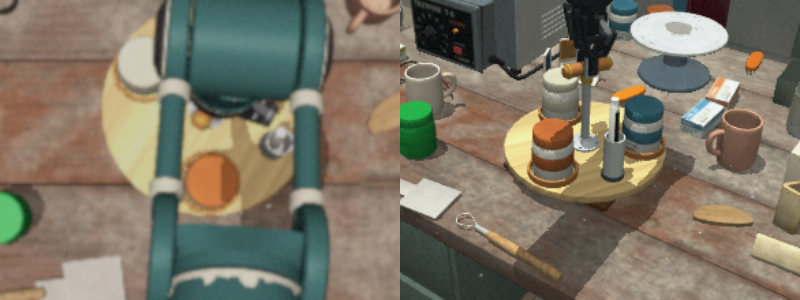

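The orange jar now stands at the front: its lateral error is about 1 mm, at (212,180) in the left half. The pen is upright in the tube, the jars are in their collars, and the handle is held at 39 N.

```bash
python3 -m creep '[[1.5,0,0,0,0],[1.5,0,0,0,0]]'|sed -n '1,6p'; python3 -c 'from cell import arm;print(arm.job_done())'
```

```text
time: 19.2
tool_pos: [0.5549, -0.0208, 0.1757]
tool_rot: [-3.139, -0.001, 2.615]
wrist_force: [-7.7, -2.7, 6.7]
gripper_width: 0.242
gripper_force: 39.1
the job is handed in; nothing more can be done
None
```

The job is handed in at 19.2 s: the pen stands cap-down in the tube and is released, the orange jar is at the front to within about 1 mm sideways, all three jars are in their collars, and the gripper is still holding the handle.

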